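Catch the popped battery pack

ROBOT

A 7-joint arm with a two-finger parallel gripper is mounted at the origin on the work surface. World frame = base frame: x ahead of the robot, y to its left, z up, the work surface at z = 0. Lengths are in mm, angles in rad, forces in N, time in s.
With the tool pointing down it reaches from about 425 to 825 mm from the base axis. Payload 3.6 kg.
Tool frame: the origin (TCP) lies midway between the tips of the shut fingers; the grasp point (between the pads) lies 19 mm behind it; z points along the fingers, y is the direction in which the jaws open and shut (so a half turn about z gives the same grasp; the last joint's range is limited). The gripper opens to 93 mm and grips with 3 to 60 N. Pads are 15 mm wide; open, the fingers measure 128 mm over their backs; the gripper's body (75 mm by 188 mm) begins 65 mm behind the grasp point.
Start: joints at [1.131, 0.615, -0.013, 1.423, 0.008, 1.103, -0.04], TCP at [261.367, -595.104, 218.64] pointing down, gripper open.
Joint ranges: [-3.12, 3.12], [-0.3, 2.06], [-1.34, 1.32], [0.26, 2.42], [-1.36, 4.5], [0.01, 1.98], [-2.84, 2.84]. Speed limits (rad/s): [2.79, 2.79, 3.14, 3.14, 3.14, 3.14, 3.14].

INTERFACE

Orientations are given as a rotation vector (axis times angle).
In Python, from plant import env gives the robot as it stands. The module is installed in compiled form; this text tells all that it offers.
- The arm moves only by the shell command python3 -m creep 'ROWS' [OPENING]. ROWS is a JSON object of lists of equal length, an entry for each row: "linear": the shift along the world's x, y, z in units of 30 mm (1.0 is 30 mm), a list of three; "angular": the turn, a rotation vector about the world's x, y, z in rad, a list of three. A call has 1 to 12 rows; each row shifts and turns the commanded pose from where the row before left it; what a row does not reach is not made up. A row lasts 1/8 s, in which the tool goes at most 62.5 mm and 10.7 degrees, less where a joint would pass 70% of its speed; a pose out of reach is approached as far as the arm can. A call is refused whole if a number of a shift passes 1 or a number of a turn 0.188, either way. A call with a gripper value outside its range is refused whole. OPENING is the closure, from 0 (fully open) to 1 (shut), set as the call begins (- or left out, the last holds). The fingers move at their own pace and stop on an object; the grip force is fixed at half the most. Time passes only in rows, so rows that do not move let the fingers close. It gives the time, the measured TCP pose, the force and the opening at its end, in the units of the state.
- env.sense(): the state, without advancing time (a new reading comes with each control period).
- env.get_image(name): name is "scene" or "top"; returns the picture (480x640x3 uint8, red, green, blue); there is no depth.
- env.camera_info(name): a dict with "fov_y" (degrees; the focal length in pixels is half the picture's height over the tangent of half this angle, whatever the lens; pixels are square), "cx", "cy" (the principal point, pixels), "extrinsics" (4x4, takes a point from world to camera coordinates). Camera axes: x right, y up, looking along -z (the intrinsics and any distortion apply to the point x, -y, -z); pixel columns grow to the right and rows downward; lengths in mm; the calibration is good to about 2 mm. A picture is of the moment at which its call begins. camera_info takes no time and is no camera call.
- env.hand_in(): hands the job in, once; it reports no verdict.
The state is a dict: "time": time; "joints": joint angles; "joint_vel": joint speeds; "effort": joint torques, N m; "ee_pos": TCP position; "tcp_rot": TCP orientation; "contact_force": force on the tool from outside, world axes, zero at the start; "torque": the same for the moment, N m; "finger_gap": finger opening in mm.
Only numpy, scipy, OpenCV 4.12 (cv2) and the standard library are available. Lean on these libraries where they do the work, as an engineer would, in place of code of your own. Each camera call takes 0.05 s, during which the arm holds its last target.

TASK

Pop the battery pack out of the charging dock: push the small steel safety cover back off the release key, as far as it goes, then press the key down with one finger while the other finger stands in the pack's way on the runway and stops it before it slides to the end. Do not lift the pack, and leave the other things on the bench where they are. Finish while holding: the key still down and the popped-out pack resting against your finger on the runway.

Things in the scene. Friction and masses are not known exactly. Their poses are not given: they have to be found in the camera images.
- dock: Grey dock fixed to the bench. Origin: bench level, channel centre line; +x to its back housing, the pack pops out along dock -x. Flat deck 22 mm above bench, 50 mm wide. In dock mm: runway x -85 (open end) to 0 with 3 mm high lips at y 25 to 31 both sides; side walls 15 mm above deck at x 0 to 68; housing x 70 to 160, 28 mm above deck; key well x -77 to -27, y 30 to 94, 22 mm high; cover guide block x -22 to 24, same y, 38 mm high.
- pack: Loose black battery pack, 70 (x) x 46 x 24 mm, 0.16 kg, origin centre of underside. Starts on the deck centred at dock x 30, nose at x -5, behind a 6 mm latch bar. A spring (4 N, 2 N after 90 mm) shoots it along dock -x as soon as the bar sinks; unstopped it leaves the runway in a fraction of a second. Caught: stopped 15 to 70 mm from its start; beyond 75 mm it is lost.
- key (a joint): Travel of the release key, m: 0 up, 0.009 fully down. Sprung: 2 N to start, 6 N fully down, plus up to 5 N of latch friction; comes up again when let go. The latch bar moves with it and frees the pack at about 0.006; with less than 0.0065 it is not down.
- key_top (a point): Centre of the top of the release key (under the cover at first), a broad black ribbed plate 34 (dock x) x 52 mm (dock y) beside the runway, at dock x -52, y +62. Top 36 mm above the bench when up (14 above the deck), 27 when fully down (5 above the deck, higher than the runway lips). May be pressed up to 18 mm off centre along dock y. Moves with the key.
- cover (a joint): Travel of the sliding safety cover, m: 0 = over the key (starts at 0 to 0.005), 0.052 = pushed fully back to its stop; grows along dock +x, away from the runway's open end. About 1.5 N of friction; it stays where it is left. While it lies over the key, the key cannot be pressed; it counts as back beyond 0.045.
- cover_tab (a point): Middle of the top edge of the cover's push tab, on the face to push (it faces dock -x). The cover is a steel plate 36 (dock x) x 56 x 4 mm, its top 43 mm above the bench; the tab is an upright strip along its dock +x edge, 50 mm wide, 4 thick, 14 high, top 57 mm above the bench. With the cover at 0 this point is at dock x -39, y +62.
- runway (a point): Point on the deck on the runway's centre line, straight across from the key's centre (dock x = -52, y = 0), 47 mm ahead of the nose of the waiting pack. A finger standing near here, its tip less than about 18 mm above the deck, stops the pack.
- can: Bystander: spray can, 52 mm diameter, about 115 mm tall plus cap, origin at its foot. Leave alone.
- jar: Bystander: glass jar with steel cap, 56 mm diameter, 65 mm tall, origin at its foot. Leave alone.
- wrench: Bystander: wrench 150 mm long lying on the bench beside the dock, origin at its centre underside. Leave alone.
Not all that is in view belongs to the job. Of the things shaped like the pack, the black one is meant.

How it is judged (in metres and radians):
On the way, in this order (a step that is already met when the one before it is completed fails the run):
1. the cover is pushed back off the key (value of joint cover above 0.045 m), for 0.1 s.
2. the key is pressed down (value of joint key above 0.004 m).
3. the pack has popped out and is stopped against a finger on the runway (x of pack in the frame of dock between -0.04 and 0.015 m and contact force between the fingers and pack above 0.3 N and value of joint key above 0.0065 m and linear speed of pack below 0.03 m/s), for 0.2 s.
At the end, for the whole second after the job is handed in: The robot is still holding: the cover is at least 45 mm back, the key is at least 6.5 mm down, and the pack, popped out by 15 to 70 mm, lies flat and still on the deck, pressed by its spring against a finger with more than 0.3 N (x of pack in the frame of dock between -0.04 and 0.015 m and contact force between the fingers and pack above 0.3 N and value of joint cover above 0.045 m and value of joint key above 0.0065 m and linear speed of pack below 0.02 m/s and z of pack in the frame of dock between 0.017 and 0.028 m and angle between pack's own z axis and vertical below 0.15 rad); the arm keeps its last pose, push and grip.
It fails at once if the pack slides to the end of the runway (more than 75 mm out) and is lost (x of pack in the frame of dock below -0.045 m).
It fails at once if the pack is lifted or tipped (z of pack in the frame of dock above 0.034 m or angle between pack's own z axis and vertical above 0.35 rad).
It fails at once if the can is moved by more than 20 mm (distance of can from where it was at the start of the episode above 0.02 m).
It fails at once if the jar is moved by more than 20 mm (distance of jar from where it was at the start of the episode above 0.02 m).
It fails at once if the wrench is moved by more than 20 mm (distance of wrench from where it was at the start of the episode above 0.02 m).
It also fails if it takes over 35 s, if anything falls off the work surface, if the arm or the gripper's body presses on something with over 40 N, if the wrist force passes 120 N, or if a joint passes its speed limit or range.

## Working session

There is one attempt and no reset: what is moved stays moved. The work goes in short steps, Python scripts to look and compute and a shell command to move; the robot and the scene stay as the last step left them, time stands still between calls to the robot, and variables do not carry over. Pictures are saved under pics/ and viewed, and the job is handed in when it is done.

```bash
mkdir -p pics; python3 - <<'E'
from plant import env
import cv2
s=env.sense();print(s)
for n in("scene","top"):
    print(env.camera_info(n))
    cv2.imwrite(f"pics/{n}0.png",env.get_image(n)[:,:,::-1])
E
```

```text
{'time': 0.0, 'joints': array([ 1.1305078 ,  0.61588851, -0.01268392,  1.42487487,  0.0081261 ,
        1.10340111, -0.04037328]), 'joint_vel': array([-5.09049568e-05, -5.47157034e-04,  6.93489842e-04,  1.31957585e-03,
        7.81916411e-04,  2.12960867e-04,  6.56720992e-04]), 'effort': array([ 6.51394407e-05, -4.58934188e+01,  2.08826107e-01, -1.65744406e+01,
       -6.11574110e-02,  2.03584589e-02,  2.51894662e-04]), 'ee_pos': array([ 261.07274695, -594.40836983,  217.50888713]), 'tcp_rot': array([-3.07213105e+00, -6.45090073e-01,  8.43856032e-04]), 'contact_force': array([-0.62477675,  0.39614022,  0.42554089]), 'torque': array([-0.0198892 ,  0.03232351,  0.0201095 ]), 'finger_gap': 93.30000286127529}
{'fov_y': 50.065320360207565, 'cx': 329.761018382723, 'cy': 243.51518461624045, 'extrinsics': array([[-7.31573691e-01,  6.81632019e-01, -1.33313531e-02,
         3.75682574e+02],
       [-5.05169858e-01, -5.28843937e-01,  6.82002570e-01,
         2.63666072e+02],
       [ 4.57824583e-01,  5.05669735e-01,  7.31228261e-01,
        -1.37581781e+03],
       [ 0.00000000e+00,  0.00000000e+00,  0.00000000e+00,
         1.00000000e+00]])}
{'fov_y': 57.318594000182486, 'cx': 311.09597347168295, 'cy': 238.51391032631247, 'extrinsics': array([[ 9.11040071e-03, -9.99310769e-01, -3.59859218e-02,
         7.68634244e+01],
       [ 9.81181817e-01,  1.99232129e-03,  1.93075821e-01,
        -5.63018714e+02],
       [-1.92871052e-01, -3.70677302e-02,  9.80523707e-01,
        -8.05949473e+02],
       [ 0.00000000e+00,  0.00000000e+00,  0.00000000e+00,
         1.00000000e+00]])}
```

View pics/scene0.png

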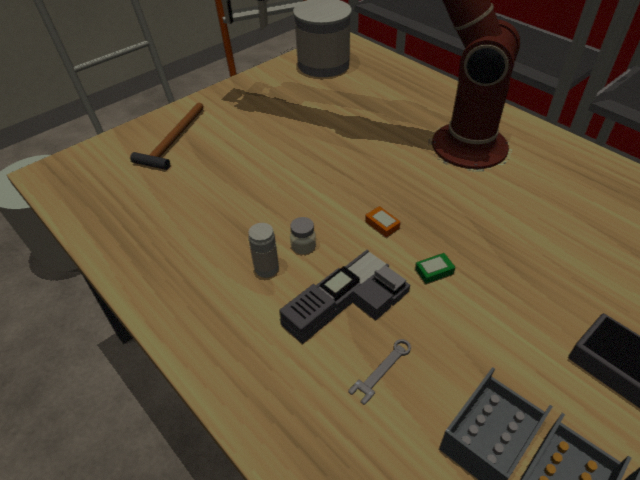

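View pics/top0.png

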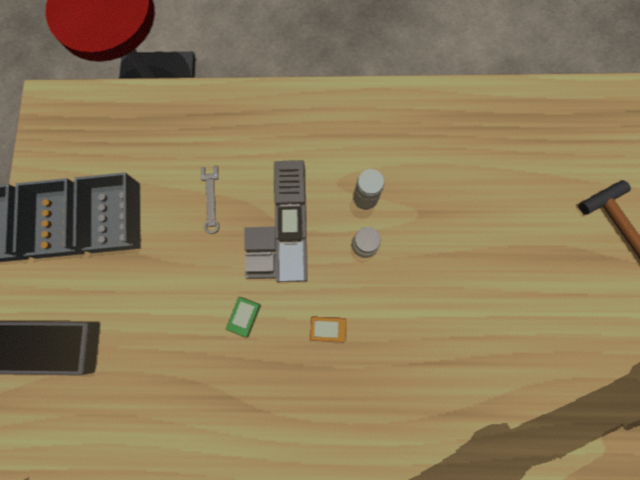

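```bash
python3 - <<'E'
import cv2
a=cv2.imread("pics/top0.png")[150:290,190:330];cv2.imwrite("pics/top0c.png",cv2.resize(a,(600,600)[0:2] if 0 else (595,595),interpolation=cv2.INTER_CUBIC))
a=cv2.imread("pics/scene0.png")[240:350,270:420];cv2.imwrite("pics/scene0c.png",cv2.resize(a,None,fx=5,fy=5,interpolation=cv2.INTER_CUBIC))
E
```

```text
(no output)
```

View pics/top0c.png

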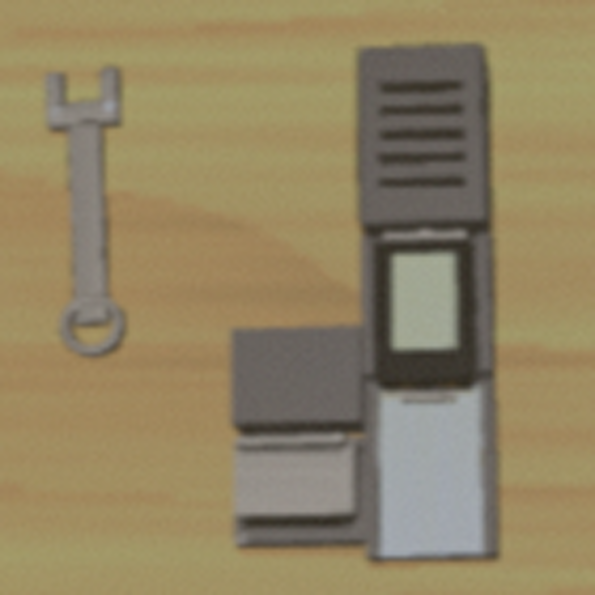

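View pics/scene0c.png

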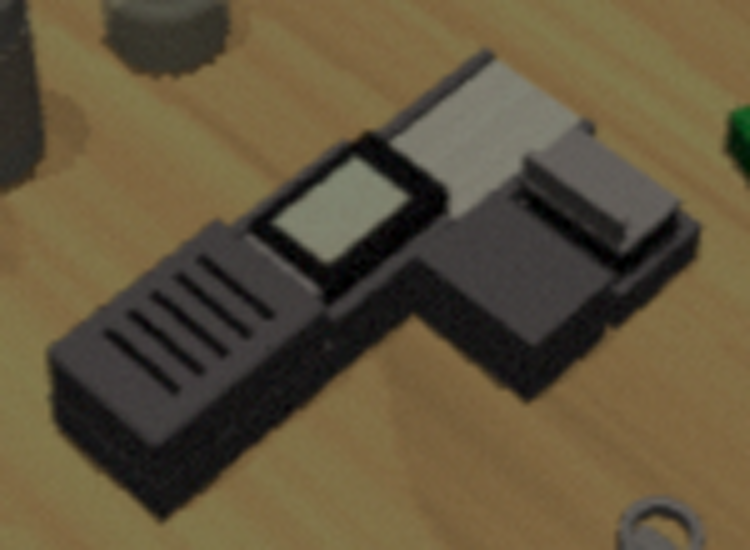

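```bash
cat > h.py <<'E'
import numpy as np
from plant import env
def proj(n,P):
    c=env.camera_info(n);E=c["extrinsics"];f=240/np.tan(np.radians(c["fov_y"]/2))
    p=np.atleast_2d(P)@E[:3,:3].T+E[:3,3]
    return np.c_[c["cx"]+f*p[:,0]/-p[:,2], c["cy"]-f*p[:,1]/-p[:,2]]
def d2w(q,P):
    P=np.atleast_2d(P).astype(float);c,s=np.cos(q[2]),np.sin(q[2])
    return np.c_[q[0]+c*P[:,0]-s*P[:,1],q[1]+s*P[:,0]+c*P[:,1],P[:,2]]
E
cat > fit.py <<'E'
from h import *
from scipy.optimize import least_squares
T=[((360,45),(160,31,50)),((484,43),(160,-31,50)),((370,558),(-85,31,25)),((496,556),(-85,-31,25)),((233,330),(24,94,38)),((237,430),(-22,94,38)),((237,546),(-77,94,22))]
S=[((50,355),(160,-31,50)),((155,445),(160,31,50)),((218,222),(70,-31,50)),((530,348),(24,94,38)),((490,50),(-85,-31,25)),((592,125),(-85,31,25)),((698,228),(-77,94,22))]
tp=np.array([t[0] for t in T])/4.25+[190,150];sp=np.array([t[0] for t in S])/5+[270,240]
TP=np.array([t[1] for t in T]);SP=np.array([t[1] for t in S])
def r(q,w=(1,1)):
    return np.r_[w[0]*(proj("top",d2w(q,TP))-tp).ravel(),w[1]*(proj("scene",d2w(q,SP))-sp).ravel()]
for w in((1,1),(1,0),(0,1)):
    o=least_squares(r,[600,100,0],args=(w,));print(w,o.x)
    print(r(o.x).reshape(-1,2).round(1).tolist())
q=least_squares(r,[600,100,0]).x
np.save("q.npy",q)
for n,P in dict(runway=(-52,0,22),key=(-52,62,36),tab=(-39,62,57),can=(0,0,0)).items(): print(n,d2w(q,P).round(1))
E
python3 fit.py
```

```text
(1, 1) [5.69532734e+02 1.21416897e+02 3.62398143e-02]
[[-0.7, -0.6], [0.2, -1.3], [-0.3, -1.1], [0.9, -1.6], [-0.4, -0.8], [-1.4, -2.0], [0.0, -1.1], [-0.7, -1.8], [1.0, -0.1], [0.6, -2.3], [2.0, -0.9], [-0.8, -1.4], [1.2, -0.9], [1.3, -1.7]]
(1, 0) [5.66871291e+02 1.20874846e+02 3.35403209e-02]
[[-0.3, 0.6], [0.6, -0.1], [-0.2, 0.2], [1.1, -0.2], [-0.1, 0.3], [-1.2, -0.8], [0.1, 0.1], [0.1, -3.0], [1.7, -1.3], [1.4, -3.3], [2.6, -1.8], [0.0, -2.1], [1.9, -1.6], [2.0, -2.4]]
(0, 1) [5.72496735e+02 1.22716299e+02 3.36179106e-02]
[[-1.1, -2.0], [-0.2, -2.6], [-1.0, -2.6], [0.2, -3.0], [-0.9, -2.4], [-2.0, -3.6], [-0.7, -2.7], [-1.6, -0.7], [0.1, 1.2], [-0.1, -1.2], [1.3, 0.5], [-1.2, -0.3], [0.7, 0.3], [0.8, -0.4]]
runway [[517.6 119.5  22. ]]
key [[515.3 181.5  36. ]]
tab [[528.3 182.   57. ]]
can [[569.5 121.4   0. ]]
```

```bash
python3 - <<'E'
from h import *
def bp(n,u,v,z):
    c=env.camera_info(n);E=c["extrinsics"];f=240/np.tan(np.radians(c["fov_y"]/2))
    R,t=E[:3,:3],E[:3,3];d=R.T@np.array([(u-c["cx"])/f,-(v-c["cy"])/f,-1]);o=-R.T@t
    return o+d*(z-o[2])/d[2]
q=np.load("q.npy")
c,s=np.cos(q[2]),np.sin(q[2])
for a in [("top",370,182,125),("scene",261,231,125),("top",367,240,65),("scene",303,223,65)]:
    P=bp(*a);e=P[:2]-q[:2];print(a,P.round(),"dock",(c*e[0]+s*e[1]).round(),(-s*e[0]+c*e[1]).round())
E
```

```text
('top', 370, 182, 125) [655. -30. 125.] dock 80.0 -155.0
('scene', 261, 231, 125) [669. -25. 125.] dock 94.0 -150.0
('top', 367, 240, 65) [558. -28.  65.] dock -17.0 -149.0
('scene', 303, 223, 65) [559. -34.  65.] dock -16.0 -154.0
```

```bash
python3 -m creep '{"linear":[[0.7,1,0],[0.7,1,0],[0.7,1,0],[0.7,1,0],[0.7,1,0],[0.7,1,0],[0.7,1,0],[0.7,1,0],[0.7,1,0],[0.7,1,0],[0.7,1,0],[0.5,1,0]],"angular":[[0,0,-0.126],[0,0,-0.126],[0,0,-0.126],[0,0,0],[0,0,0],[0,0,0],[0,0,0],[0,0,0],[0,0,0],[0,0,0],[0,0,0],[0,0,0]]}' 1
python3 -m creep '{"linear":[[0,1,0],[0,1,0],[0,1,0],[0,1,0],[0,1,0],[0,1,0],[0,1,0],[0,1,0],[0,1,0],[0,1,0],[0,1,0],[0,1,0]],"angular":[[0,0,0],[0,0,0],[0,0,0],[0,0,0],[0,0,0],[0,0,0],[0,0,0],[0,0,0],[0,0,0],[0,0,0],[0,0,0],[0,0,0]]}' 
python3 -m creep '{"linear":[[0,0.9,-0.6],[0,0.9,-0.6],[0,0,-0.8],[0,0,-0.8],[0,0,-0.8],[0,0,0]],"angular":[[0,0,0],[0,0,0],[0,0,0],[0,0,0],[0,0,0],[0,0,0]]}' 
```

```text
time: 1.6
ee_pos: [507.9, -233.7, 218.1]
tcp_rot: [-3.14, -0.057, 0.001]
contact_force: [0.1, -0.1, -0.3]
finger_gap: 0.4
time: 3.1
ee_pos: [506.9, 125.8, 218.3]
tcp_rot: [3.141, 0.056, -0.001]
contact_force: [-0.2, -0.1, 0.9]
finger_gap: 0.5
time: 3.85
ee_pos: [505.7, 178.3, 108.8]
tcp_rot: [3.139, 0.056, -0.008]
contact_force: [-0.6, 0.2, 0.7]
finger_gap: 0.7
```

```bash
cat > shot.py <<'E'
import sys,cv2
from h import *
k=sys.argv[1]
b=[(190,150,150,140),(250,190,190,160)]
ims=[]
s=env.sense();tip=s["ee_pos"];print(tip.round(1),s["contact_force"].round(1),s["finger_gap"],s["time"])
for n,(x,y,w,h) in zip(("top","scene"),b):
    a=env.get_image(n)[:,:,::-1].copy()
    cv2.imwrite(f"pics/{n}{k}_full.png",a)
    p=proj(n,tip)[0];print(n,"tcp px",p.round(1))
    a=cv2.resize(a[y:y+h,x:x+w],None,fx=4,fy=4,interpolation=cv2.INTER_CUBIC)
    c=np.round((p-[x,y])*4).astype(int);cv2.drawMarker(a,tuple(map(int,c)),(0,0,255),0,12,1)
    cv2.imwrite(f"pics/{n}{k}.png",a)
E
python3 shot.py 1
```

```text
[505.7 178.3 108.8] [-0.6  0.2  0.7] 0.6957919138614018 3.85
top tcp px [256.1 263.4]
scene tcp px [396.1 249.8]
```

```bash
ls pics
```

```text
scene0.png
scene0c.png
scene1.png
scene1_full.png
top0.png
top0c.png
top1.png
top1_full.png
```

View pics/top1.png

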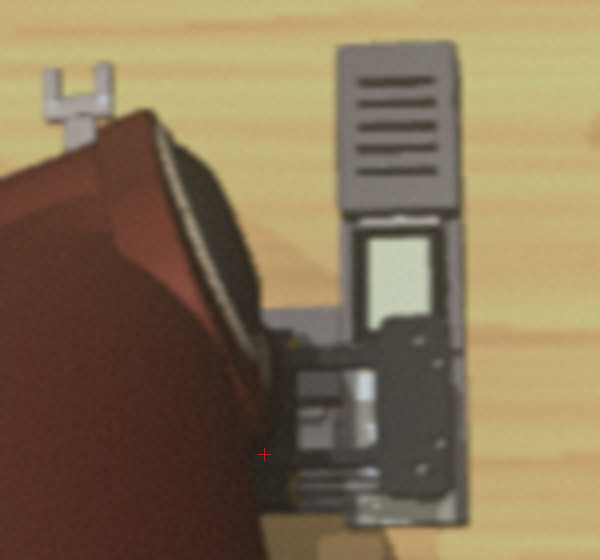

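View pics/scene1.png

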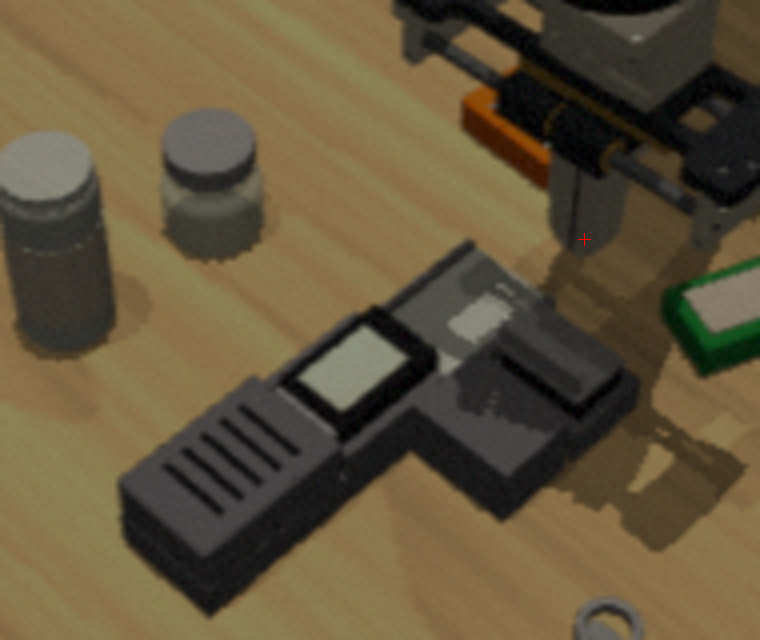

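```bash
python3 -m creep '{"linear":[[0,0.1,-0.6],[0,0,-0.6],[0,0,-0.5],[0,0,-0.3],[0,0,0]],"angular":[[0,0,0],[0,0,0],[0,0,0],[0,0,0],[0,0,0]]}' ; python3 shot.py 2
```

```text
time: 4.58
ee_pos: [507.2, 181.8, 50.4]
tcp_rot: [3.141, 0.056, -0.001]
contact_force: [-0.4, 0.8, 0.4]
finger_gap: 0.9
[507.2 181.8  50.4] [-0.4  0.8  0.4] 0.8790817468135155 4.575
top tcp px [259.1 266.7]
scene tcp px [394.5 271. ]
```

View pics/scene2.png

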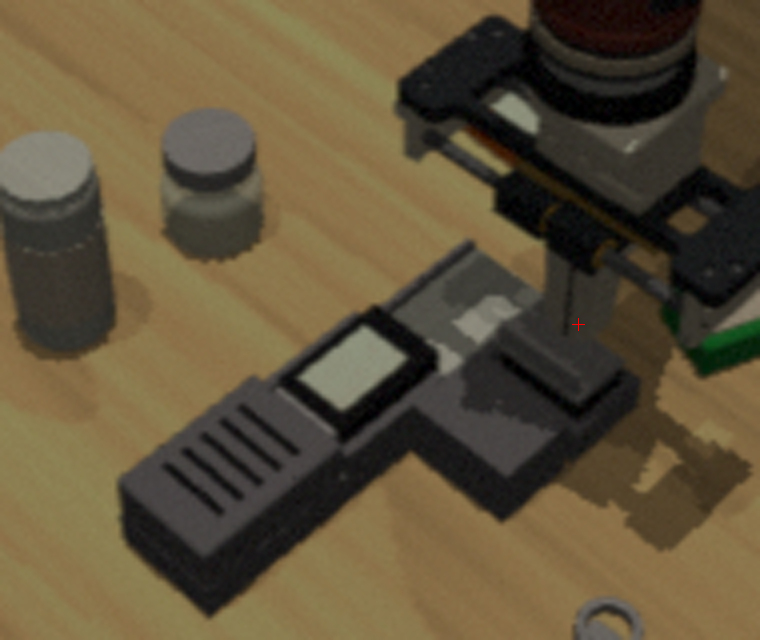

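```bash
python3 -m creep '{"linear":[[0.3,0.01,0],[0.3,0.01,0],[0.3,0.01,0],[0.3,0.01,0],[0.3,0.01,0],[0.3,0.01,0]],"angular":[[0,0,0],[0,0,0],[0,0,0],[0,0,0],[0,0,0],[0,0,0]]}'; python3 -m creep '{"linear":[[0.1,0,0],[0.1,0.01,0],[0.1,0,0],[0,0,0]],"angular":[[0,0,0],[0,0,0],[0,0,0],[0,0,0]]}'; python3 shot.py 3
```

```text
time: 5.42
ee_pos: [561.9, 183.6, 50.6]
tcp_rot: [3.141, 0.056, -0.0]
contact_force: [-3.0, 0.1, 0.9]
finger_gap: 0.4
time: 5.92
ee_pos: [570.7, 183.9, 50.6]
tcp_rot: [-3.141, -0.056, -0.001]
contact_force: [-1.8, -0.3, -0.5]
finger_gap: 0.5
[570.7 183.9  50.6] [-1.8 -0.3 -0.5] 0.5385713009644475 5.925
top tcp px [259.  234.9]
scene tcp px [373.  289.1]
```

View pics/scene3.png

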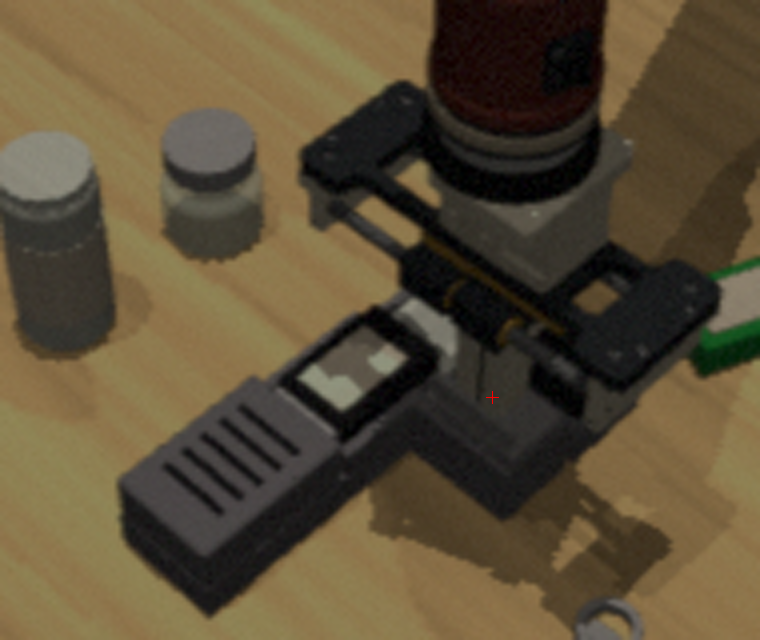

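Cover is moving with the finger, force ~2 N, no stop yet. Push on in small steps until the force rises.

```bash
python3 -m creep '{"linear":[[0.08,0,0],[0.05,0,0],[0,0,0]],"angular":[[0,0,0],[0,0,0],[0,0,0]]}'; python3 -m creep '{"linear":[[0.06,0,0],[0,0,0]],"angular":[[0,0,0],[0,0,0]]}'
```

```text
time: 6.4
ee_pos: [571.8, 183.9, 50.5]
tcp_rot: [3.14, 0.057, -0.008]
contact_force: [-5.3, -0.2, 4.3]
finger_gap: 0.4
time: 6.65
ee_pos: [571.8, 184.0, 50.4]
tcp_rot: [3.14, 0.057, -0.014]
contact_force: [-8.3, -0.3, 7.0]
finger_gap: 0.5
```

```bash
python3 -m creep '{"linear":[[-0.5,0,0],[-0.2,0,0.6],[-0.2,-0.1,0.8],[-0.3,-0.5,0.4],[-0.4,-0.5,0],[-0.4,0,0],[0,0,0],[0,0,0]],"angular":[[0,0,0],[0,0,0],[0,0,0],[0,0,0],[0,0,0],[0,0,0],[0,0,0],[0,0,0]]}' 0.507; python3 shot.py 4
```

```text
time: 7.65
ee_pos: [516.5, 151.7, 104.7]
tcp_rot: [-3.14, -0.058, -0.001]
contact_force: [0.1, -0.7, -0.4]
finger_gap: 45.9
[516.5 151.7 104.7] [ 0.1 -0.7 -0.4] 45.9392917469265 7.65
top tcp px [271.  257.9]
scene tcp px [381.8 246.7]
```

View pics/scene4.png

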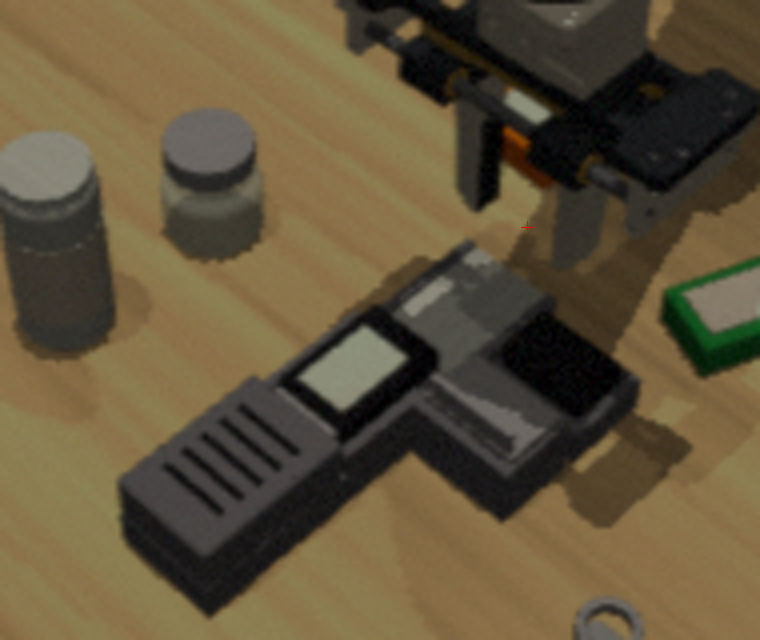

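View pics/top4.png

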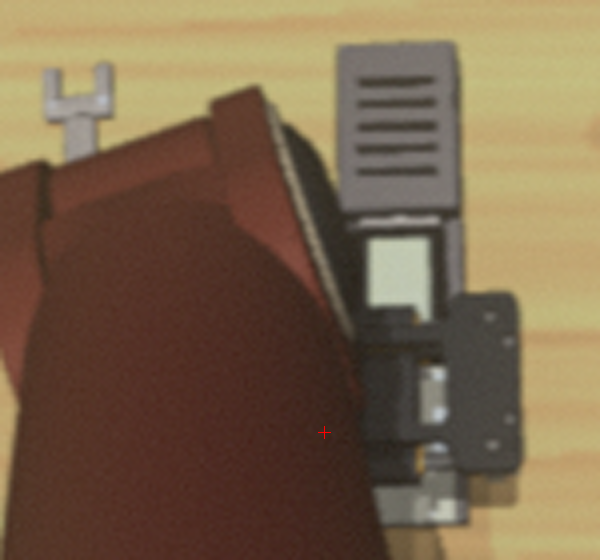

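```bash
python3 -m creep '{"linear":[[0.03,-0.02,-0.7],[0,0,-0.7],[0,0,-0.5],[0,0,-0.18],[0,0,0]],"angular":[[0,0,0],[0,0,0],[0,0,0],[0,0,0],[0,0,0]]}'; python3 shot.py 5
```

```text
time: 8.38
ee_pos: [517.1, 150.5, 42.1]
tcp_rot: [3.141, 0.056, -0.0]
contact_force: [-0.2, -0.2, 0.9]
finger_gap: 45.6
[517.1 150.5  42.1] [-0.2 -0.2  0.9] 45.558496715068046 8.375
top tcp px [275.6 262.4]
scene tcp px [379.2 267.6]
```

View pics/scene5.png

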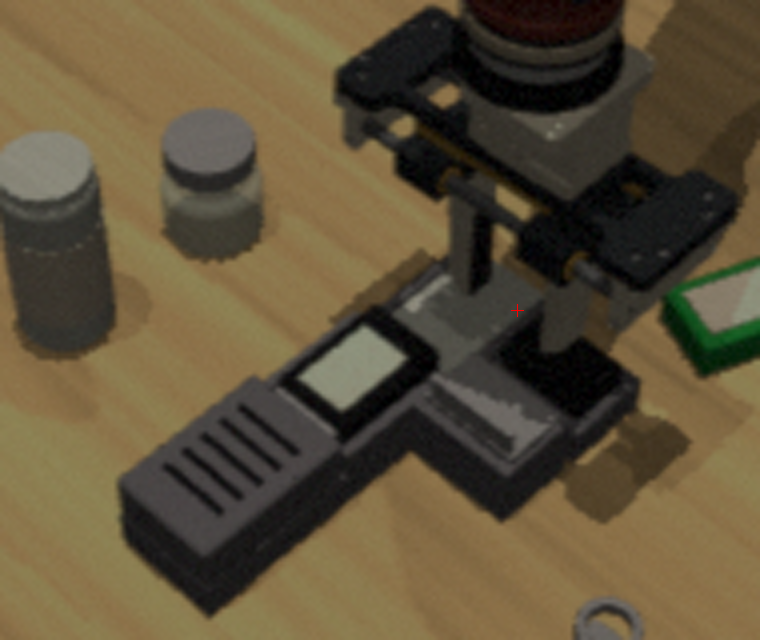

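```bash
python3 -m creep '{"linear":[[0,0,-0.15],[0,0,-0.15],[0,0,-0.15],[0,0,-0.15],[0,0,0]],"angular":[[0,0,0],[0,0,0],[0,0,0],[0,0,0],[0,0,0]]}'; python3 shot.py 6
```

```text
time: 9.1
ee_pos: [517.5, 150.6, 27.0]
tcp_rot: [-3.14, -0.055, -0.003]
contact_force: [-4.9, -2.0, 22.1]
finger_gap: 45.5
[517.5 150.6  27. ] [-4.9 -2.  22.1] 45.50991406599568 9.1
top tcp px [276.4 263.2]
scene tcp px [378.7 272.6]
```

View pics/scene6.png

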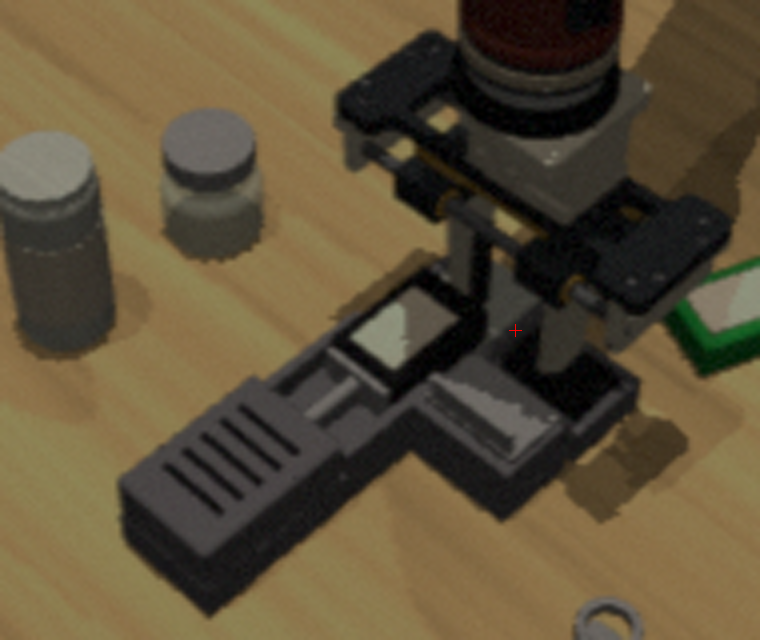

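```bash
python3 -m creep '{"linear":[[0,0,0],[0,0,0],[0,0,0],[0,0,0]],"angular":[[0,0,0],[0,0,0],[0,0,0],[0,0,0]]}'; python3 - <<'E'
import cv2
from plant import env
a=env.get_image("scene")[:,:,::-1];cv2.imwrite("pics/scene7.png",a)
d=cv2.absdiff(a,cv2.imread("pics/scene6_full.png"))[240:350,270:420];print(d.mean(),d.max())
print(env.sense()["contact_force"],env.sense()["ee_pos"])
env.hand_in()
E
```

```text
time: 9.7
ee_pos: [517.5, 150.6, 27.0]
tcp_rot: [-3.14, -0.054, -0.003]
contact_force: [-4.0, -2.2, 21.9]
finger_gap: 45.7
1.866080808080808 20
[-4.01422931 -2.25254343 22.40652103] [517.5177331  150.57159606  26.94851924]
the job is handed in; nothing more can be done
```

I popped the pack out and caught it, and handed the job in at 9.7 s with the key held down. The hand-in gave no verdict, so the checks below are my own.

- **Cover:** I pushed it with the shut fingers until the force rose to 8 N with no further travel. The later picture shows it fully back and the key bare.
- **Key:** I opened the fingers to 46 mm and pressed it to a tip height of 27.0 mm, the height given for fully down. It pushes back with about 22 N, more than the 11 N its spring and latch friction account for, so it is at its stop.
- **Pack:** The other finger stopped it about 37 mm out (worked out from the finger's position). It lies flat and leans on the finger with about 4 N. A second picture 0.6 s later showed no change beyond image noise.
- **Bystanders:** The can and jar look unmoved in the last pictures. I saw only the wrench's near end in the later views, and it looked unmoved too.

One check disagreed. The two cameras placed the dock about 6 mm apart along x. I used a value in between, and the cover's stop position agreed with it to about 1 mm.

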